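# Pack the last goods into the tight cake tray

### The arm

A 6-joint arm with a two-finger parallel gripper is mounted at the origin on the work surface. World frame = base frame: x ahead of the robot, y to its left, z up, the work surface at z = 0. Lengths are in mm, angles in degrees, forces in N, time in s.
With the tool pointing down it reaches from about 275 to 875 mm from the base axis. Payload 12.5 kg.
Tool frame: the origin (TCP) lies between the finger pads; the fingertips stand 11 mm ahead of it and the grasp point (between the pads) lies 8 mm behind it; z points along the fingers, y is the line along which they close (so a half turn about z gives the same grasp; the last joint's range is limited). The gripper opens to 85 mm and grips with 20 to 120 N. Pads are 22 mm wide; open, the fingers measure 114 mm over their backs; the gripper's body (76 mm by 85 mm) begins 54 mm behind the grasp point. The pads swing forward as they close: fully open they stand 13 mm farther back than shut.
Start: joints at [-67.987, 20.094, 94.641, -0, 65.266, -4.847], TCP at [248.515, -490.637, 242.29] pointing down, gripper open.
Joint ranges: [-157.81, 157.81], [-45, 120.19], [0.68, 151.7], [-89.99, 269.99], [4.06, 180], [-164.3, 164.3]. Speed limits (degrees/s): [127.2, 127.2, 159.86, 180, 180, 180].

### API

Orientations are given as [roll, pitch, yaw] about the fixed x, y, z axes, in that order (R = Rz(yaw) Ry(pitch) Rx(roll)).
In Python, from workcell import r gives the robot as it stands.
- The arm moves only by the tool play_rows, never from a script. Its argument "rows" is a list of rows, each an object with "linear": the shift along the tool's x, y, z in units of 0.05 m (1.0 is 0.05 m), a list of three; "twist": the turn, a rotation vector about the tool's x, y, z in units of 8 degrees (1.0 is 8 degrees), a list of three; "fingers": the opening, from -1 (shut) to 1 (fully open). A call has 1 to 8 rows; each row shifts and turns the commanded pose from where the row before left it, along the tool's axes as they then stand; what a row does not reach is not made up. A row lasts 1/8 s, in which the tool goes at most 62.5 mm and 10.7 degrees, less where a joint would pass 70% of its speed; a pose out of reach is approached as far as the arm can. A call with a number of a shift or a turn outside -1 to 1 is refused whole. A call with a gripper value outside its range is refused whole. The fingers move at their own pace and stop on an object; "newtons" is the grip in N (left out, the last holds). Time passes only in rows, so rows that do not move let the fingers close. It gives the time, the measured TCP pose, the force, the opening and the grip force at its end, in the units of the state.
- r.sense(): the state, without advancing time (a new reading comes with each control period).
- r.capture(name): name is "scene" or "top"; returns (picture, depth): 400x640x3 uint8, red, green, blue; 400x640 float32, mm along the optical axis (not along the pixel's ray), 0 where there is no reading.
- r.camera_params(name): a dict with "fx", "fy", "cx", "cy" (pixels), "rvec" (rotation vector, rad) and "tvec" (3), from world to camera coordinates, as OpenCV has them. Camera axes: x right, y down, z forward; pixel columns grow to the right and rows downward; lengths in mm; the calibration is good to about 2 mm. A picture is of the moment at which its call begins. camera_params takes no time and is no camera call.
- r.hand_in(): hands the job in; it is judged then, once.
The state is a dict: "time": time; "joints": joint angles; "qvel": joint speeds; "tau": joint torques, N m; "tcp_pos": TCP position; "orientation": TCP orientation; "wrist_force": force on the tool from outside, world axes, zero at the start; "torque": the same for the moment, N m; "finger_gap": finger opening in mm; "grasp_force": force on a finger pad.
Only numpy, scipy, OpenCV 4.12 (cv2) and the standard library are available. Lean on these libraries where they do the work, as an engineer would, in place of code of your own. Each camera call takes 0.05 s, during which the arm holds its last target. There are 200 camera calls.

### The job

Make room in the blue tray by sliding together the three low tins that already stand in it, without lifting them out, then pack the round canister, the square caddy and the narrow carton from the table into the tray as well. All six must end standing upright, flat on the tray's floor; do not tip the goods over, and leave everything else on the table where it is.

Things in the scene. Friction and masses are not known exactly. Their poses are not given: they have to be found in the camera images.
- tray_floor (a point): Shallow open blue plastic tray, fixed to the table. This point is the centre of its inner floor, 5 mm above the table; the tray's x and y axes run along its sides. Inside it measures 196 mm along x and 262 mm along y; walls 5 mm thick, their rim 36 mm above the table (31 mm above this point).
- long_tin: Low lidded metal tin standing in the tray at its -y end, 180 mm (its x) by 92 mm (its y), 70 mm high, about 0.5 kg. Origin: centre of its underside; z is up.
- square_tin: Low lidded metal tin standing in the +y half of the tray, 92 by 92 mm, 70 mm high, about 0.35 kg; beside the round tin. Origin: centre of its underside; z is up.
- round_tin: Low round lidded metal tin standing in the +y half of the tray, 92 mm across, 70 mm high, about 0.35 kg; beside the square tin. Origin: centre of its underside; z is up.
- canister: Round steel canister with a white lid, 66 mm across, 130 mm tall, standing on the table, about 0.3 kg. To be packed. Origin: centre of its underside; z is up.
- caddy: Square white caddy with a wooden lid, 64 by 64 mm, 125 mm tall, standing on the table, about 0.3 kg. To be packed. Origin: centre of its underside; z is up.
- carton: Narrow rigid cardboard carton, 64 mm (its x) by 50 mm (its y), 120 mm tall, standing on the table, about 0.2 kg. To be packed. Origin: centre of its underside; z is up.
- oil_bottle: Bystander: amber glass bottle, 56 mm across, 190 mm tall, standing among the goods. Origin: centre of its underside; z is up.
- mug: Bystander: white mug, 72 mm across, 78 mm tall, handle on its +y side reaching about 65 mm from its axis, standing among the goods. Origin: centre of its underside; z is up.
- spatula: Bystander: spatula lying on the table, 200 mm long along its x, near the robot on the left. Origin near its middle, at the table.
- cake_mould: Bystander: flat wooden cake mould lying beyond the tray, head 75 by 60 mm, 25 mm thick, handle 80 mm long towards its -x. Origin: centre of the head's underside.
- bowl: Bystander: white bowl, 124 mm across, 50 mm high, left of the tray. Origin: centre of its underside; z is up.
- rolling_pin: Bystander: wooden rolling pin, 36 mm thick, 200 mm long along its x, lying at the far right. Origin: middle of its length, at its underside.

How it is judged:
By the outcome, as a careful person would: the job done as asked, in the order asked, and still so for the second after the job is handed in, with the robot touching nothing.
It also fails if it takes over 72 s, if anything falls off the work surface, if the arm or the gripper's body presses on something with over 40 N, if the wrist force passes 120 N, or if a joint passes its speed limit or range.

## Working session

There is one attempt and no reset: what is moved stays moved. The work goes in short steps, Python scripts to look and compute and a tool call to move; the robot and the scene stay as the last step left them, time stands still between calls to the robot, and variables do not carry over. Pictures are saved under pics/ and viewed, at most 10 in all, crops included, and the job is handed in when it is done.

Besides the shell and the picture viewer there is one more tool, called after ">>>" as a command line: name --argument value ..., lists and objects as JSON in quotes. play_rows: Moves the arm, as the interface text tells. Its arguments: {"type":"object","properties":{"rows":{"type":"array","items":{"type":"object","properties":{"linear":{"type":"array","items":{"type":"number","minimum":-1,"maximum":1}},"twist":{"type":"array","items":{"type":"number","minimum":-1,"maximum":1}},"fingers":{"type":"number"}}}},"newtons":{"type":"number"}},"required":["rows"]}

```bash
mkdir -p pics; ls; cat > h.py <<'E'
import numpy as np, cv2
from workcell import r
def cam(n):
    p=r.camera_params(n); K=np.array([[p['fx'],0,p['cx']],[0,p['fy'],p['cy']],[0,0,1.]])
    R=cv2.Rodrigues(np.array(p['rvec'],float))[0]; return K,R,np.array(p['tvec'],float).ravel()
def snap(n,f=None):
    im,d=r.capture(n)
    if f: cv2.imwrite('pics/'+f,im[:,:,::-1])
    return im,d
def cloud(n,d):
    K,R,t=cam(n); v,u=np.mgrid[:d.shape[0],:d.shape[1]]
    P=np.stack([(u-K[0,2])/K[0,0]*d,(v-K[1,2])/K[1,1]*d,d],-1)
    W=(P-t)@R; W[d<=0]=np.nan; return W
E
python3 - <<'E'
from h import *
for n in('scene','top'):
    im,d=snap(n,n+'0.png'); np.savez(n+'0.npz',im=im,d=d)
    K,R,t=cam(n); print(n,K.tolist(),-R.T@t,R[2])
s=r.sense(); print(s)
E
```

```text
pics
scene [[505.7593101806827, 0.0, 324.6899163239652], [0.0, 505.7593101806827, 191.01247549454018], [0.0, 0.0, 1.0]] [1556.19017484   56.39101065  914.08159967] [-0.75870956 -0.02840125 -0.65080963]
top [[378.4759227263763, 0.0, 312.35360828773656], [0.0, 378.4759227263763, 195.94935129336668], [0.0, 0.0, 1.0]] [409.45212272  30.42872346 859.00863441] [ 0.12358841  0.00702758 -0.99230868]
{'time': 0.1, 'joints': array([-6.79883997e+01,  2.01208447e+01,  9.46713628e+01,  6.73550689e-04,
        6.52689244e+01, -4.84507464e+00]), 'qvel': array([-0.12597916, -0.12604908, -0.15256759, -0.07983682,  0.03780698,
       -0.01253339]), 'tau': array([ 5.10173813e-04, -5.06831074e+01, -2.91874176e+01, -1.10254059e-04,
        2.61948771e-03,  2.68087751e-05]), 'tcp_pos': array([ 248.40445095, -490.38909416,  241.82888478]), 'orientation': array([-1.79939138e+02, -5.77259379e-03,  2.68563898e+01]), 'wrist_force': array([-0.03148885, -0.43853995,  0.14696203]), 'torque': array([-0.06787169,  0.0058872 , -0.05652134]), 'grasp_force': 0.0, 'finger_gap': 85.27776975352366}
```

View pics/top0.png

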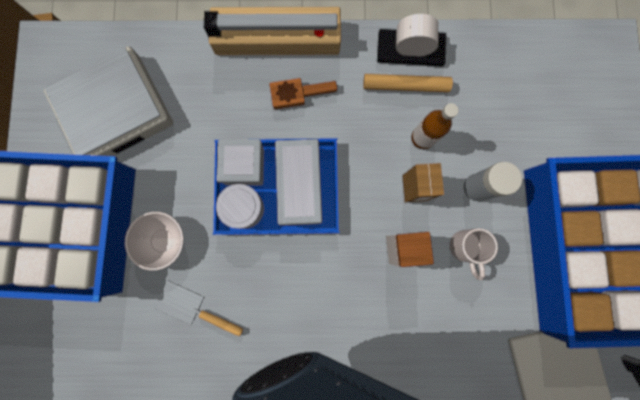

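View pics/scene0.png

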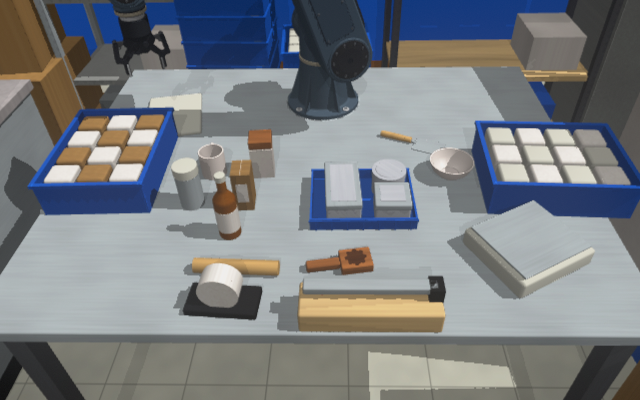

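Top view: image right is -y and up is +x. The tray is at about cols 214–338, rows 140–235, with the long tin at (298,182), the square tin at (240,162) and the round tin at (238,206). The goods stand right of the tray: carton (423,183), canister top (505,180), caddy (414,250), mug (475,248) and bottle (433,130). The scene view shows the same layout from the far side, all standing upright.

```bash
cat > m.py <<'E'
from h import *
def rect(P):
    (c,s,a)=cv2.minAreaRect(P[:,:2].astype(np.float32)); return np.round(c,1),np.round(s,1),round(a,1)
def blobs(W,im,lo,hi,box,minpx=40):
    m=(W[...,2]>lo)&(W[...,2]<hi)&(W[...,0]>box[0])&(W[...,0]<box[1])&(W[...,1]>box[2])&(W[...,1]<box[3])
    n,L,st,_=cv2.connectedComponentsWithStats(m.astype(np.uint8),connectivity=4)
    for i in range(1,n):
        if st[i,4]>=minpx:
            P=W[L==i]; print(st[i].tolist(),*rect(P),'z',np.round(np.median(P[:,2]),1),'rgb',im[L==i].mean(0).astype(int))
E
python3 - <<'E'
from m import *
for n in('top','scene'):
    f=np.load(n+'0.npz'); im,d=f['im'],f['d']; W=cloud(n,d); print('==',n)
    b=im[...,2].astype(int)-im[...,0]
    m=(b>60)&(W[...,2]>30)&(W[...,2]<42)&(W[...,0]>300)&(W[...,0]<640)&(abs(W[...,1]-120)<220)
    k=cv2.morphologyEx(m.astype(np.uint8),cv2.MORPH_CLOSE,np.ones((3,3)))
    P=W[m]; print('tray rim',len(P),*rect(P))
    print('tins');blobs(W,im,68,84,(330,620,-20,290))
    print('goods');blobs(W,im,110,140,(200,700,-450,-60))
    print('mug/bottle');blobs(W,im,65,90,(200,700,-450,-60)); blobs(W,im,175,200,(200,700,-450,-60),8)
    print('table',np.nanmedian(W[290:310,240:300,2]) if n=='top' else np.nanmedian(W[230:245,110:180,2]))
E
```

```text
== top
tray rim 988 [535.7 117.4] [209.  272.5] 0.5
tins
[217, 143, 45, 39, 1644] [579.5 192.3] [92.6 80.9] 89.5 z 75.7 rgb [159 160 165]
[276, 143, 46, 81, 3467] [536.1  65.7] [170.6  92. ] 2.4 z 75.5 rgb [165 166 171]
[217, 184, 44, 44, 1527] [487.7 190.1] [90.3 90. ] 2.2 z 75.9 rgb [173 172 179]
goods
[424, 109, 28, 28, 445] [ 650.  -215.7] [54.8 47.1] 40.1 z 125.9 rgb [92 55 20]
[484, 161, 38, 35, 1007] [ 536.2 -339.1] [64.8 64.5] 58.9 z 128.8 rgb [179 175 163]
[415, 162, 29, 34, 857] [ 535.8 -195.7] [64.3 51.4] 3.6 z 119.4 rgb [136 103  65]
[396, 231, 38, 36, 1156] [ 399.1 -162.1] [64.2 64.7] 5.4 z 124.2 rgb [130  80  45]
mug/bottle
[417, 121, 24, 22, 126] [ 639.8 -206. ] [54.5 22. ] 44.7 z 78.5 rgb [117 110 105]
[540, 162, 9, 25, 134] [ 551.7 -448.2] [ 3.5 50.6] 90.0 z 75.9 rgb [ 16  50 108]
[409, 167, 29, 32, 130] [ 522.9 -180.7] [80.5 39.3] 41.1 z 78.1 rgb [86 67 44]
[475, 169, 23, 29, 158] [ 530.4 -323. ] [62.7 28.6] 20.9 z 77.8 rgb [89 91 93]
[460, 228, 38, 47, 397] [ 399.  -302.1] [71.3 83.4] 61.8 z 75.4 rgb [168 158 154]
[392, 234, 6, 32, 79] [ 396.4 -131. ] [62.7  1.3] 4
[... 522 characters left out ...]
87 175]
[229, 160, 23, 20, 362] [ 538.  -197.6] [70.4 51.6] 3.3 z 118.6 rgb [145 114  77]
[212, 190, 24, 19, 306] [ 663.  -219.4] [41.4 55.2] 8.9 z 124.0 rgb [108  71  42]
mug/bottle
[198, 143, 26, 20, 224] [ 404.9 -310.3] [83.9 71.5] 47.7 z 72.4 rgb [164 156 150]
[249, 143, 24, 18, 176] [ 415.  -148.4] [47.6 88.8] 47.8 z 77.6 rgb [136 131 125]
[231, 170, 22, 23, 176] [ 548.2 -181.7] [40.3 81.9] 55.2 z 78.0 rgb [117 106  93]
[175, 177, 26, 16, 190] [ 554.7 -336.4] [36.9 63.7] 19.5 z 78.0 rgb [109 114 115]
[215, 208, 23, 15, 180] [ 670.  -216.1] [31.5 56.1] 16.8 z 77.8 rgb [151 146 141]
[213, 172, 13, 12, 112] [ 655.  -220.8] [25.1 26. ] 6.2 z 187.5 rgb [174 173 161]
table -0.7953107981378467
```

Everything is located. Tray centre is about (535.5, 117), inner y range -14 to 248, and the long tin's -y face is at about y=19. I'll enter the -y gap with open fingers spread along x, above the rim, and push +y.

>>> play_rows --rows '[{"linear": [0,0,0],"twist": [0,0,-1],"fingers": 1},{"linear": [0,0,0],"twist": [0,0,-1],"fingers": 1},{"linear": [0,0,0],"twist": [0,0,-1],"fingers": 1},{"linear": [0,0,0],"twist": [0,0,-1],"fingers": 1},{"linear": [0,0,0],"twist": [0,0,-1],"fingers": 1},{"linear": [0,0,0],"twist": [0,0,-1],"fingers": 1},{"linear": [0,0,0],"twist": [0,0,-1],"fingers": 1},{"linear": [0,0,0],"twist": [0,0,-0.9],"fingers": 1}]' --newtons 40

```text
time: 1.1
tcp_pos: [248.5, -490.5, 242.0]
orientation: [-180.0, -0.0, 90.3]
wrist_force: [-0.5, -0.9, -0.2]
finger_gap: 85.7
grasp_force: 0.0
```

>>> play_rows --rows '[{"linear": [1,0.6,0],"fingers": 1},{"linear": [1,0.6,0],"fingers": 1},{"linear": [1,0.6,0],"fingers": 1},{"linear": [1,0.6,0],"fingers": 1},{"linear": [1,0.6,0],"fingers": 1},{"linear": [1,0.6,0],"fingers": 1},{"linear": [1,0.6,0],"fingers": 1},{"linear": [1,0.6,0],"fingers": 1}]'

```text
$.rows[0]: bad value
```

>>> play_rows --rows '[{"linear": [1,0.6,0],"twist": [0,0,0],"fingers": 1},{"linear": [1,0.6,0],"twist": [0,0,0],"fingers": 1},{"linear": [1,0.6,0],"twist": [0,0,0],"fingers": 1},{"linear": [1,0.6,0],"twist": [0,0,0],"fingers": 1},{"linear": [1,0.6,0],"twist": [0,0,0],"fingers": 1},{"linear": [1,0.6,0],"twist": [0,0,0],"fingers": 1},{"linear": [1,0.6,0],"twist": [0,0,0],"fingers": 1},{"linear": [1,0.6,0],"twist": [0,0,0],"fingers": 1}]'

```text
time: 2.1
tcp_pos: [488.7, -88.6, 242.2]
orientation: [-180.0, 0.0, 90.1]
wrist_force: [1.1, -0.5, 0.7]
finger_gap: 85.2
grasp_force: 0.0
```

>>> play_rows --rows '[{"linear": [0.9,0.5,0],"twist": [0,0,0],"fingers": 1},{"linear": [0.9,0.5,0.3],"twist": [0,0,0],"fingers": 1},{"linear": [0,0,1],"twist": [0,0,0],"fingers": 1},{"linear": [0,0,1],"twist": [0,0,0],"fingers": 1},{"linear": [0,0,0.6],"twist": [0,0,0],"fingers": 1}]'

```text
time: 2.72
tcp_pos: [536.8, -0.1, 94.8]
orientation: [-179.8, -0.0, 90.1]
wrist_force: [0.1, -0.2, 0.7]
finger_gap: 84.7
grasp_force: 0.0
```

```bash
python3 - <<'E'
from m import *
im,d=snap('scene','scene1.png'); im=im[130:250,270:450]; cv2.imwrite('pics/s1c.png',cv2.resize(im,None,fx=4,fy=4)[:,:,::-1])
print(r.sense()['tcp_pos'])
E
```

```text
[ 5.35430841e+02 -4.80118665e-02  9.19975422e+01]
```

View pics/s1c.png

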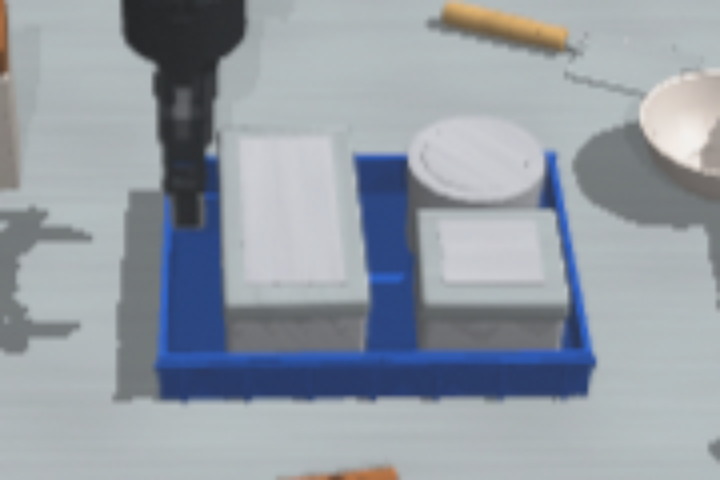

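The fingers (crop ~(188,200)) hang over the gap between the -y wall and the long tin, so I'll lower and push.

>>> play_rows --rows '[{"linear": [0,0,0.5],"twist": [0,0,0],"fingers": 1},{"linear": [0,0,0.4],"twist": [0,0,0],"fingers": 1},{"linear": [0.1,0,0],"twist": [0,0,0],"fingers": 1},{"linear": [0.1,0,0],"twist": [0,0,0],"fingers": 1},{"linear": [0.1,0,0],"twist": [0,0,0],"fingers": 1},{"linear": [0.1,0,0],"twist": [0,0,0],"fingers": 1},{"linear": [0.1,0,0],"twist": [0,0,0],"fingers": 1},{"linear": [0.1,0,0],"twist": [0,0,0],"fingers": 1}]'

```text
time: 3.78
tcp_pos: [538.6, 29.7, 53.1]
orientation: [179.9, 0.0, 90.1]
wrist_force: [-0.8, -5.3, 2.7]
finger_gap: 85.4
grasp_force: 2.9
```

>>> play_rows --rows '[{"linear": [0.1,0,0],"twist": [0,0,0],"fingers": 1},{"linear": [0.1,0,0],"twist": [0,0,0],"fingers": 1}]'

```text
time: 4.03
tcp_pos: [538.6, 39.7, 53.2]
orientation: [179.9, 0.0, 90.1]
wrist_force: [-0.8, -6.4, 2.4]
finger_gap: 85.4
grasp_force: 3.0
```

>>> play_rows --rows '[{"linear": [0.08,0,0],"twist": [0,0,0],"fingers": 1},{"linear": [0.06,0,0],"twist": [0,0,0],"fingers": 1}]'

```text
time: 4.28
tcp_pos: [538.6, 46.2, 53.2]
orientation: [179.9, 0.1, 90.1]
wrist_force: [0.3, -10.6, 2.5]
finger_gap: 85.7
grasp_force: 5.2
```

```bash
cat > t.py <<'E'
from m import *
for n in('top','scene'):
    im,d=snap(n); W=cloud(n,d); print('==',n)
    blobs(W,im,68,84,(430,650,-20,290))
    b=im[...,2].astype(int)-im[...,0]
    m=(b>60)&(W[...,2]>30)&(W[...,2]<42)&(W[...,0]>300)&(W[...,0]<660)&(abs(W[...,1]-120)<220)
    print('tray rim',*rect(W[m]))
print(r.sense()['tcp_pos'],r.sense()['wrist_force'])
E
python3 t.py
```

```text
== top
[215, 139, 42, 43, 1562] [584.8 199.1] [86.3 91.5] 89.4 z 75.7 rgb [204 206 212]
[214, 184, 35, 44, 1226] [487.3 206. ] [90.7 70.8] 3.7 z 76.1 rgb [219 218 224]
tray rim [535.  225.9] [207.9  55.3] 0.4
== scene
[331, 160, 83, 49, 3088] [541.6 138.1] [193.9 204.9] 0.4 z 74.0 rgb [184 187 192]
tray rim [539.8 115.1] [215.8 274. ] 0.3
[538.63631888  46.55450095  53.16710349] [ 0.18239353 -6.58248533  1.80604186]
```

>>> play_rows --rows '[{"linear": [0.04,0,0],"twist": [0,0,0],"fingers": 1},{"linear": [0.04,0,0],"twist": [0,0,0],"fingers": 1}]'

```text
time: 4.62
tcp_pos: [538.6, 50.1, 53.2]
orientation: [179.9, 0.1, 90.1]
wrist_force: [-0.6, -10.8, 2.3]
finger_gap: 85.4
grasp_force: 5.2
```

>>> play_rows --rows '[{"linear": [0.02,0,0],"twist": [0,0,0],"fingers": 1},{"linear": [0.02,0,0],"twist": [0,0,0],"fingers": 1}]'

```text
time: 4.88
tcp_pos: [538.8, 51.6, 53.2]
orientation: [179.9, 0.1, 90.1]
wrist_force: [1.2, -19.8, 2.3]
finger_gap: 85.1
grasp_force: 9.7
```

Force is rising against the wall at about 20 N, so the tins are compacted. I'll retreat, lift, and turn to yaw 5 for the caddy.

>>> play_rows --rows '[{"linear": [-0.2,0,0],"twist": [0,0,0],"fingers": 1},{"linear": [0,0,-1],"twist": [0,0,0],"fingers": 1},{"linear": [0,0,-1],"twist": [0,0,0],"fingers": 1},{"linear": [0,0,-1],"twist": [0,0,0],"fingers": 1},{"linear": [0,0,0],"twist": [0,0,1],"fingers": 1},{"linear": [0,0,0],"twist": [0,0,1],"fingers": 1},{"linear": [0,0,0],"twist": [0,0,1],"fingers": 1},{"linear": [0,0,0],"twist": [0,0,1],"fingers": 1}]'

```text
time: 5.88
tcp_pos: [538.0, 42.9, 202.7]
orientation: [180.0, -0.1, 57.8]
wrist_force: [0.9, -0.3, -0.1]
finger_gap: 85.3
grasp_force: 0.0
```

>>> play_rows --rows '[{"linear": [0,0,0],"twist": [0,0,1],"fingers": 1},{"linear": [0,0,0],"twist": [0,0,1],"fingers": 1},{"linear": [0,0,0],"twist": [0,0,1],"fingers": 1},{"linear": [0,0,0],"twist": [0,0,1],"fingers": 1},{"linear": [0,0,0],"twist": [0,0,1],"fingers": 1},{"linear": [0,0,0],"twist": [0,0,1],"fingers": 1},{"linear": [0,0,0],"twist": [0,0,0.64],"fingers": 1}]'

```text
time: 6.75
tcp_pos: [538.0, 42.9, 202.7]
orientation: [-180.0, -0.0, 4.7]
wrist_force: [-0.6, -0.3, 0.6]
finger_gap: 85.0
grasp_force: 0.0
```

```bash
cat >> h.py <<'E'
def go(x,y,z,yaw=None):
    s=r.sense(); p=s['tcp_pos']; a=np.radians(s['orientation'][2]); d=np.array([x,y,z])-p
    c,sn=np.cos(a),np.sin(a); L=np.array([c*d[0]+sn*d[1], sn*d[0]-c*d[1], -d[2]])/50
    print('t',s['time'],'p',p.round(1),'o',s['orientation'].round(2),'units total',L.round(3),'twist z', None if yaw is None else round((np.degrees(a)-yaw)/8,2))
E
python3 t.py; python3 -c "
from h import *
go(399.5,-162.5,190,5)"
```

```text
== top
[212, 139, 20, 43, 661] [585. 229.] [39.  91.1] 89.1 z 75.7 rgb [206 209 213]
[211, 186, 15, 40, 377] [486.8 233.1] [82.  29.5] 2.8 z 75.9 rgb [220 219 225]
tray rim [487.2 240. ] [112.8  28.7] 2.1
== scene
[341, 160, 75, 49, 3095] [541.2 153.8] [193.4 183.1] 0.8 z 74.1 rgb [183 187 191]
tray rim [538.9 115.4] [217.6 272.6] 0.8
[537.99145776  42.86422256 202.62480115] [-0.368019   -0.92851323 -0.04715868]
t 6.85 p [538.   42.9 202.6] o [-1.7997e+02 -4.0000e-02  4.8800e+00] units total [-3.109  3.857  0.252] twist z -0.01
```

>>> play_rows --rows '[{"linear": [-0.78,0.96,0.06],"twist": [0,0,0],"fingers": 1},{"linear": [-0.78,0.96,0.06],"twist": [0,0,0],"fingers": 1},{"linear": [-0.78,0.97,0.06],"twist": [0,0,0],"fingers": 1},{"linear": [-0.77,0.97,0.07],"twist": [0,0,0],"fingers": 1},{"linear": [0,0,0],"twist": [0,0,0],"fingers": 1},{"linear": [0,0,0.8],"twist": [0,0,0],"fingers": 1}]'

```text
time: 7.6
tcp_pos: [401.4, -164.0, 151.4]
orientation: [179.8, -0.3, 5.0]
wrist_force: [0.5, -0.1, -0.3]
finger_gap: 85.5
grasp_force: 0.0
```

```bash
python3 - <<'E'
from m import *
im,d=snap('scene'); W=cloud('scene',d); blobs(W,im,110,128,(300,700,-230,-60)); go(399.5,-162.5,95,5)
im,d=snap('top'); W=cloud('top',d)
print('tins');blobs(W,im,68,84,(430,650,-20,290))
E
```

```text
[248, 130, 24, 18, 384] [ 399.7 -163.7] [72.3 63.9] 6.6 z 123.0 rgb [125  84  57]
[229, 160, 22, 19, 358] [ 538.2 -197.7] [69.5 50.5] 3.0 z 118.7 rgb [149 117  79]
[218, 192, 18, 18, 151] [ 664.5 -207.5] [25.5 50.2] 51.5 z 120.3 rgb [113  73  42]
t 7.65 p [ 398.6 -162.1  146.1] o [-1.799e+02  1.100e-01  5.000e+00] units total [0.016 0.01  1.022] twist z 0.0
tins
[211, 138, 89, 90, 7064] [537.8 156. ] [190.1 184.2] 0.3 z 75.6 rgb [184 185 190]
```

>>> play_rows --rows '[{"linear": [0.02,0,0.5],"twist": [0,0,0],"fingers": 1},{"linear": [0,0,0.4],"twist": [0,0,0],"fingers": 1},{"linear": [0,0,0.1],"twist": [0,0,0],"fingers": 1},{"linear": [0,0,0],"twist": [0,0,0],"fingers": -1},{"linear": [0,0,0],"twist": [0,0,0],"fingers": -1},{"linear": [0,0,0],"twist": [0,0,0],"fingers": -1},{"linear": [0,0,0],"twist": [0,0,0],"fingers": -1}]' --newtons 40

```text
time: 8.57
tcp_pos: [401.3, -163.1, 100.9]
orientation: [180.0, -0.1, 4.9]
wrist_force: [0.2, 0.7, 7.6]
finger_gap: 63.6
grasp_force: 44.6
```

>>> play_rows --rows '[{"linear": [0,0,-0.5],"twist": [0,0,0],"fingers": -1},{"linear": [0,0,-1],"twist": [0,0,0],"fingers": -1},{"linear": [0,0,-0.5],"twist": [0,0,0.6],"fingers": -1},{"linear": [0,0,0],"twist": [0,0,0],"fingers": -1}]'

```text
time: 9.07
tcp_pos: [401.2, -163.2, 201.2]
orientation: [179.9, -0.2, 0.2]
wrist_force: [-0.3, 0.3, -4.8]
finger_gap: 63.4
grasp_force: 48.1
```

```bash
python3 -c "
from h import *
go(474.5,25,125,0.3)
print(r.sense()['finger_gap'],r.sense()['wrist_force'])"
```

```text
t 9.075 p [ 401.2 -163.2  201.2] o [ 1.7991e+02 -1.7000e-01  1.7000e-01] units total [ 1.477 -3.759  1.524] twist z -0.02
63.363999829039024 [-0.26689025  0.29824829 -4.80779693]
```

>>> play_rows --rows '[{"linear": [0.3,-0.75,0],"twist": [0,0,0],"fingers": -1},{"linear": [0.3,-0.75,0],"twist": [0,0,0],"fingers": -1},{"linear": [0.3,-0.75,0],"twist": [0,0,0],"fingers": -1},{"linear": [0.3,-0.75,0],"twist": [0,0,0],"fingers": -1},{"linear": [0.28,-0.75,0],"twist": [0,0,0],"fingers": -1},{"linear": [0,0,0.3],"twist": [0,0,0],"fingers": -1},{"linear": [0,0,0.1],"twist": [0,0,0],"fingers": -1},{"linear": [0,0,0],"twist": [0,0,0],"fingers": -1}]'

```text
time: 10.07
tcp_pos: [473.5, 24.0, 178.9]
orientation: [180.0, 0.1, 0.1]
wrist_force: [-0.4, -0.6, -4.7]
finger_gap: 63.1
grasp_force: 48.2
```

```bash
python3 - <<'E'
from m import *
im,d=snap('scene','scene2.png'); W=cloud('scene',d); 
cv2.imwrite('pics/s2c.png',cv2.resize(im[80:250,250:450],None,fx=4,fy=3.5)[:,:,::-1])
m=(W[...,0]>430)&(W[...,0]<520)&(W[...,1]>-20)&(W[...,1]<62)&(W[...,2]>85)&(W[...,2]<130)&(im.min(-1)>110)
P=W[m]; print(len(P),np.percentile(P,[3,50,97],axis=0).round(1))
go(474.5,25,125,0.3)
E
```

```text
325 [[499.1  -6.2  86.8]
 [503.   22.6 108.5]
 [506.7  53.8 128.5]]
t 10.125 p [473.8  24.  179.4] o [1.8e+02 5.0e-02 1.0e-01] units total [ 0.013 -0.02   1.089] twist z -0.03
```

View pics/s2c.png

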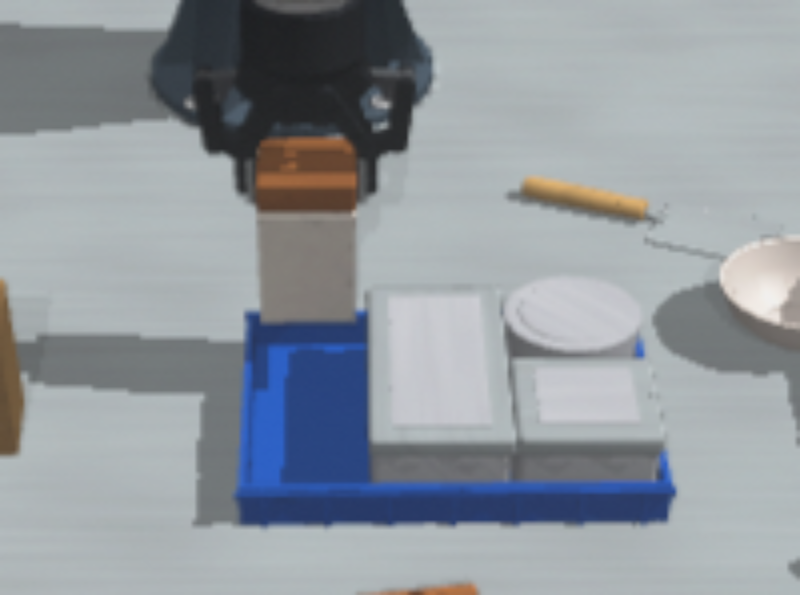

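Crop: the caddy hangs centred over the strip at (307,230). The tins are packed at crop x 370–665 and the strip is free at x 245–370. I'll lower it, shifting +2 mm in x.

>>> play_rows --rows '[{"linear": [0.04,-0.02,0],"twist": [0,0,0],"fingers": -1},{"linear": [0,0,0.6],"twist": [0,0,0],"fingers": -1},{"linear": [0,0,0.5],"twist": [0,0,0],"fingers": -1},{"linear": [0,0,0.2],"twist": [0,0,0],"fingers": -1},{"linear": [0,0,0.06],"twist": [0,0,0],"fingers": -1},{"linear": [0,0,0.04],"twist": [0,0,0],"fingers": -1}]'

```text
time: 10.88
tcp_pos: [476.7, 25.7, 110.4]
orientation: [180.0, -0.1, 0.1]
wrist_force: [-0.4, -0.4, -3.5]
finger_gap: 63.6
grasp_force: 48.3
```

>>> play_rows --rows '[{"linear": [0,0,0.03],"twist": [0,0,0],"fingers": -1},{"linear": [0,0,0.02],"twist": [0,0,0],"fingers": -1}]'

```text
time: 11.12
tcp_pos: [476.4, 25.8, 107.6]
orientation: [180.0, -0.0, 0.1]
wrist_force: [0.1, 0.5, -4.3]
finger_gap: 63.0
grasp_force: 48.3
```

>>> play_rows --rows '[{"linear": [0,0,0.03],"twist": [0,0,0],"fingers": -1},{"linear": [0,0,0.01],"twist": [0,0,0],"fingers": -1}]'

```text
time: 11.38
tcp_pos: [476.5, 25.7, 105.9]
orientation: [180.0, -0.0, 0.1]
wrist_force: [-3.7, -1.6, 10.1]
finger_gap: 63.3
grasp_force: 50.1
```

>>> play_rows --rows '[{"linear": [0,0,0],"twist": [0,0,0],"fingers": 1},{"linear": [0,0,0],"twist": [0,0,0],"fingers": 1},{"linear": [0,0,0],"twist": [0,0,0],"fingers": 1},{"linear": [0,0,-0.3],"twist": [0,0,0],"fingers": 1},{"linear": [0,0,-0.8],"twist": [0,0,0],"fingers": 1},{"linear": [0,0,-0.9],"twist": [0,0,0],"fingers": 1},{"linear": [0.24,0.89,0],"twist": [0,0,0],"fingers": 1},{"linear": [0.24,0.89,0],"twist": [0,0,0],"fingers": 1}]'

```text
time: 12.38
tcp_pos: [501.0, -64.1, 207.1]
orientation: [180.0, -0.1, 0.2]
wrist_force: [0.5, 0.3, -0.1]
finger_gap: 85.2
grasp_force: 0.0
```

>>> play_rows --rows '[{"linear": [0.24,0.89,0],"twist": [0,0,0],"fingers": 1},{"linear": [0.24,0.89,0],"twist": [0,0,0],"fingers": 1},{"linear": [0.24,0.89,0],"twist": [0,0,0],"fingers": 1},{"linear": [0,0,0],"twist": [0,0,-1],"fingers": 1},{"linear": [0,0,0],"twist": [0,0,-1],"fingers": 1},{"linear": [0,0,0],"twist": [0,0,-1],"fingers": 1},{"linear": [0,0,0],"twist": [0,0,-1],"fingers": 1},{"linear": [0,0,0],"twist": [0,0,-1],"fingers": 1}]'

```text
time: 13.38
tcp_pos: [536.8, -196.6, 206.4]
orientation: [180.0, -0.0, 40.4]
wrist_force: [0.1, 0.3, -0.2]
finger_gap: 85.2
grasp_force: 0.0
```

>>> play_rows --rows '[{"linear": [0,0,0],"twist": [0,0,-1],"fingers": 1},{"linear": [0,0,0],"twist": [0,0,-1],"fingers": 1},{"linear": [0,0,0],"twist": [0,0,-1],"fingers": 1},{"linear": [0,0,0],"twist": [0,0,-1],"fingers": 1},{"linear": [0,0,0],"twist": [0,0,-1],"fingers": 1},{"linear": [0,0,0],"twist": [0,0,-1],"fingers": 1},{"linear": [0,0,0],"twist": [0,0,-0.67],"fingers": 1},{"linear": [0,0,0],"twist": [0,0,0],"fingers": 1}]'

```text
time: 14.38
tcp_pos: [536.8, -196.6, 206.2]
orientation: [180.0, 0.0, 93.5]
wrist_force: [-0.9, -0.8, -0.2]
finger_gap: 85.7
grasp_force: 0.0
```

```bash
python3 - <<'E'
from m import *
for n in('top','scene'):
    im,d=snap(n); W=cloud(n,d); print(n); blobs(W,im,112,138,(430,650,-450,100))
go(536.5,-196,92,93.4)
E
```

```text
top
[425, 120, 20, 16, 203] [ 637.4 -207.6] [37.2 17.8] 58.6 z 125.7 rgb [107  60  14]
[415, 162, 26, 34, 716] [ 535.9 -195.5] [64.2 50.2] 3.6 z 119.4 rgb [160 122  78]
[301, 193, 33, 34, 1108] [474.5  26.6] [62.3 64.3] 89.9 z 129.7 rgb [150  93  55]
scene
[315, 144, 25, 20, 461] [477.9  24.7] [68.1 63.4] 1.4 z 127.7 rgb [139  94  65]
[171, 158, 27, 21, 435] [ 540. -341.] [68.4 64.1] 15.1 z 128.2 rgb [137 136 128]
[229, 160, 22, 19, 347] [ 536.  -197.9] [74.2 51.1] 3.3 z 118.7 rgb [152 120  81]
t 14.475 p [ 536.8 -196.6  205.9] o [1.7997e+02 1.0000e-02 9.3380e+01] units total [ 0.012 -0.005  2.278] twist z -0.0
```

>>> play_rows --rows '[{"linear": [0,0,0.9],"twist": [0,0,0],"fingers": 1},{"linear": [0,0,0.8],"twist": [0,0,0],"fingers": 1},{"linear": [0,0,0.4],"twist": [0,0,0],"fingers": 1},{"linear": [0,0,0.16],"twist": [0,0,0],"fingers": 1},{"linear": [0,0,0],"twist": [0,0,0],"fingers": -1},{"linear": [0,0,0],"twist": [0,0,0],"fingers": -1},{"linear": [0,0,0],"twist": [0,0,0],"fingers": -1},{"linear": [0,0,0],"twist": [0,0,0],"fingers": -1}]'

```text
time: 15.48
tcp_pos: [537.1, -196.8, 93.2]
orientation: [179.9, 0.0, 93.5]
wrist_force: [-2.0, -0.1, 5.8]
finger_gap: 63.2
grasp_force: 44.7
```

>>> play_rows --rows '[{"linear": [0,0,0],"twist": [0,0,0],"fingers": -1},{"linear": [0,0,-0.4],"twist": [0,0,0],"fingers": -1},{"linear": [0,0,-0.8],"twist": [0,0,0],"fingers": -1},{"linear": [0,0,-0.8],"twist": [0,0,0],"fingers": -1},{"linear": [0,0,0],"twist": [0,0,0],"fingers": -1}]'

```text
time: 16.1
tcp_pos: [538.0, -197.1, 195.1]
orientation: [179.7, 0.1, 93.5]
wrist_force: [-0.7, -0.3, -2.6]
finger_gap: 63.4
grasp_force: 45.4
```

>>> play_rows --rows '[{"linear": [0,0,0],"twist": [0,0,1],"fingers": -1},{"linear": [0,0,0],"twist": [0,0,1],"fingers": -1},{"linear": [0,0,0],"twist": [0,0,1],"fingers": -1},{"linear": [0,0,0],"twist": [0,0,1],"fingers": -1},{"linear": [0,0,0],"twist": [0,0,1],"fingers": -1},{"linear": [0,0,0],"twist": [0,0,1],"fingers": -1},{"linear": [0,0,0],"twist": [0,0,1],"fingers": -1},{"linear": [0,0,0],"twist": [0,0,1],"fingers": -1}]'

```text
time: 17.1
tcp_pos: [536.1, -196.3, 190.8]
orientation: [-179.9, 0.1, 29.2]
wrist_force: [0.2, -0.7, -2.3]
finger_gap: 63.7
grasp_force: 45.4
```

>>> play_rows --rows '[{"linear": [0,0,0],"twist": [0,0,1],"fingers": -1},{"linear": [0,0,0],"twist": [0,0,1],"fingers": -1},{"linear": [0,0,0],"twist": [0,0,1],"fingers": -1},{"linear": [0,0,0],"twist": [0,0,0.65],"fingers": -1},{"linear": [0,-0.9,0],"twist": [0,0,0],"fingers": -1},{"linear": [0,-0.9,0],"twist": [0,0,0],"fingers": -1},{"linear": [0,-0.9,0],"twist": [0,0,0],"fingers": -1},{"linear": [0,-0.9,0],"twist": [0,0,0],"fingers": -1}]'

```text
time: 18.1
tcp_pos: [535.0, -15.1, 191.0]
orientation: [-180.0, 0.1, 0.3]
wrist_force: [-0.1, 0.4, -2.0]
finger_gap: 63.4
grasp_force: 45.5
```

>>> play_rows --rows '[{"linear": [0,-0.85,0],"twist": [0,0,0],"fingers": -1},{"linear": [0,0,0],"twist": [0,0,0],"fingers": -1},{"linear": [0,0,0],"twist": [0,0,0],"fingers": -1}]'

```text
time: 18.48
tcp_pos: [535.2, 25.6, 191.4]
orientation: [180.0, 0.1, 0.3]
wrist_force: [-1.0, -0.1, -2.2]
finger_gap: 63.2
grasp_force: 45.8
```

```bash
python3 - <<'E'
from m import *
im,d=snap('scene','scene3.png'); W=cloud('scene',d)
cv2.imwrite('pics/s3c.png',cv2.resize(im[80:250,250:450],None,fx=4,fy=3.5)[:,:,::-1])
m=(W[...,0]>540)&(W[...,0]<580)&(W[...,1]>-20)&(W[...,1]<62)&(W[...,2]>105)&(W[...,2]<170)&(im[...,0].astype(int)-im[...,2]>25)
P=W[m]; print(len(P),np.percentile(P,[3,50,97],axis=0).round(1))
go(535,25.5,100,0.3)
E
```

```text
499 [[557.8  -1.3 107.1]
 [561.3  27.  138.6]
 [565.   56.4 167.8]]
t 18.525 p [535.3  25.2 191.6] o [1.7999e+02 6.0000e-02 2.7000e-01] units total [-0.007 -0.006  1.832] twist z -0.0
```

View pics/s3c.png

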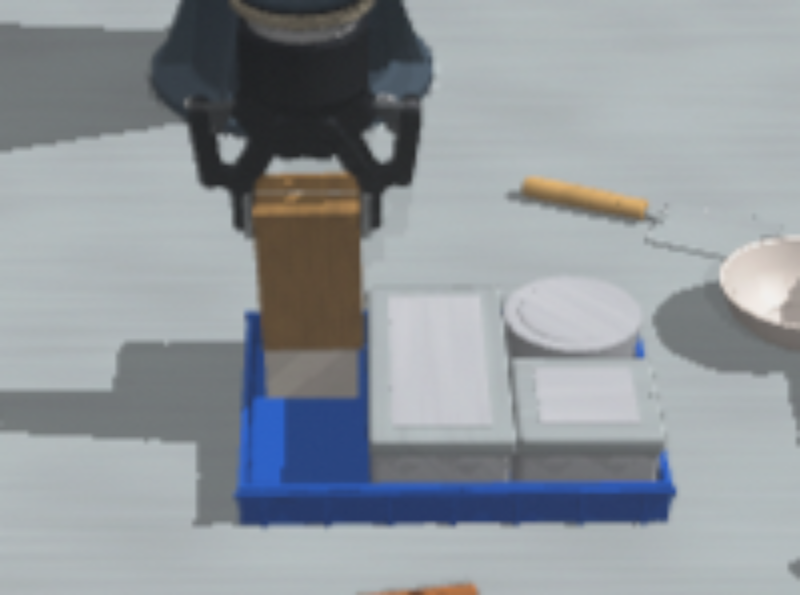

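The carton hangs upright at crop (308,265), in front of the placed caddy at (310,375), with a gap of about 5 mm. I'll lower it.

>>> play_rows --rows '[{"linear": [-0.02,0,0.5],"twist": [0,0,0],"fingers": -1},{"linear": [0,0,0.6],"twist": [0,0,0],"fingers": -1},{"linear": [0,0,0.4],"twist": [0,0,0],"fingers": -1},{"linear": [0,0,0.2],"twist": [0,0,0],"fingers": -1},{"linear": [0,0,0.08],"twist": [0,0,0],"fingers": -1},{"linear": [0,0,0.04],"twist": [0,0,0],"fingers": -1},{"linear": [0,0,0.02],"twist": [0,0,0],"fingers": -1}]'

```text
time: 19.4
tcp_pos: [534.9, 25.8, 100.7]
orientation: [180.0, -0.1, 0.3]
wrist_force: [-0.1, 0.4, -2.0]
finger_gap: 63.4
grasp_force: 45.7
```

>>> play_rows --rows '[{"linear": [0,0,0.02],"twist": [0,0,0],"fingers": -1},{"linear": [0,0,0],"twist": [0,0,0],"fingers": -1}]'

```text
time: 19.65
tcp_pos: [534.6, 25.9, 99.4]
orientation: [180.0, -0.0, 0.3]
wrist_force: [0.3, -0.7, -2.4]
finger_gap: 63.7
grasp_force: 45.7
```

>>> play_rows --rows '[{"linear": [0,0,0.03],"twist": [0,0,0],"fingers": -1},{"linear": [0,0,0],"twist": [0,0,0],"fingers": -1}]'

```text
time: 19.9
tcp_pos: [534.9, 26.0, 98.2]
orientation: [180.0, -0.0, 0.3]
wrist_force: [-0.1, 1.7, 3.8]
finger_gap: 63.9
grasp_force: 45.9
```

>>> play_rows --rows '[{"linear": [0,0,0],"twist": [0,0,0],"fingers": 1},{"linear": [0,0,0],"twist": [0,0,0],"fingers": 1},{"linear": [0,0,0],"twist": [0,0,0],"fingers": 1},{"linear": [0,0,-0.3],"twist": [0,0,0],"fingers": 1},{"linear": [0,0,-0.9],"twist": [0,0,0],"fingers": 1},{"linear": [0,0,-1],"twist": [0,0,0],"fingers": 1},{"linear": [0,0.9,0],"twist": [0,0,0],"fingers": 1},{"linear": [0,0.9,0],"twist": [0,0,0],"fingers": 1}]'

```text
time: 20.9
tcp_pos: [535.3, -65.0, 209.7]
orientation: [180.0, -0.1, 0.4]
wrist_force: [0.4, -0.8, -0.9]
finger_gap: 85.3
grasp_force: 0.0
```

>>> play_rows --rows '[{"linear": [0,0.9,0],"twist": [0,0,0],"fingers": 1},{"linear": [0,0.9,0],"twist": [0,0,0],"fingers": 1},{"linear": [0,0.9,0],"twist": [0,0,0],"fingers": 1},{"linear": [0,0.9,0],"twist": [0,0,0],"fingers": 1},{"linear": [0,0.95,0],"twist": [0,0,0],"fingers": 1},{"linear": [0,0.95,0],"twist": [0,0,0],"fingers": 1},{"linear": [0,0,0],"twist": [0,0,0],"fingers": 1},{"linear": [0,0,0],"twist": [0,0,0],"fingers": 1}]'

```text
time: 21.9
tcp_pos: [536.4, -338.7, 208.3]
orientation: [-180.0, -0.0, 0.3]
wrist_force: [0.5, -0.3, 0.2]
finger_gap: 85.3
grasp_force: 0.0
```

```bash
python3 - <<'E'
from m import *
for n in('top','scene'):
    im,d=snap(n); W=cloud(n,d); print(n); blobs(W,im,112,140,(430,650,-450,100))
    b=im[...,2].astype(int)-im[...,0]
    m=(b>60)&(W[...,2]>30)&(W[...,2]<42)&(W[...,0]>300)&(W[...,0]<660)&(abs(W[...,1]-120)<220)
    print('tray rim',*rect(W[m]), np.percentile(W[m],[0.5,99.5],axis=0).round(1))
go(537,-339.5,100,0.3)
E
```

```text
top
[425, 120, 27, 16, 296] [ 637.4 -217.9] [51.3 24.3] 89.7 z 125.8 rgb [88 51 14]
[484, 163, 38, 32, 775] [ 532.2 -337.8] [66.4 55.9] 66.5 z 128.8 rgb [173 169 158]
[299, 166, 35, 61, 1961] [501.9  28.5] [118.9  66.5] 0.4 z 128.1 rgb [133  90  55]
tray rim [536.5 117.7] [210.8 273.1] 0.9 [[431.2 -18.2  30.8]
 [643.1 252.9  39.6]]
scene
[315, 144, 26, 33, 788] [505.2  26.4] [120.5  65. ] 1.6 z 125.3 rgb [147 108  73]
[171, 158, 27, 21, 438] [ 540.8 -341. ] [66.6 66.9] 65.4 z 128.1 rgb [190 189 177]
tray rim [543.7 116.4] [207.4 273.1] 0.2 [[442.6 -20.   30.1]
 [647.1 251.3  38.6]]
t 22.0 p [ 536.7 -338.1  208.3] o [-1.8e+02 -1.0e-02  3.6e-01] units total [0.007 0.028 2.166] twist z 0.01
```

>>> play_rows --rows '[{"linear": [0,0.02,0.9],"twist": [0,0,0],"fingers": 1},{"linear": [0,0,0.7],"twist": [0,0,0],"fingers": 1},{"linear": [0,0,0.4],"twist": [0,0,0],"fingers": 1},{"linear": [0,0,0.16],"twist": [0,0,0],"fingers": 1},{"linear": [0,0,0],"twist": [0,0,0],"fingers": -1},{"linear": [0,0,0],"twist": [0,0,0],"fingers": -1},{"linear": [0,0,0],"twist": [0,0,0],"fingers": -1},{"linear": [0,0,0],"twist": [0,0,0],"fingers": -1}]'

```text
time: 23.0
tcp_pos: [537.1, -340.5, 101.0]
orientation: [179.9, -0.1, 0.3]
wrist_force: [-0.1, -0.4, 6.0]
finger_gap: 65.5
grasp_force: 45.7
```

>>> play_rows --rows '[{"linear": [0,0,0],"twist": [0,0,0],"fingers": -1},{"linear": [0,0,-0.4],"twist": [0,0,0],"fingers": -1},{"linear": [0,0,-0.8],"twist": [0,0,0],"fingers": -1},{"linear": [0,0,-0.8],"twist": [0,0,0],"fingers": -1},{"linear": [0,0,0],"twist": [0,0,0],"fingers": -1}]'

```text
time: 23.62
tcp_pos: [537.5, -340.8, 203.9]
orientation: [179.8, -0.3, 0.3]
wrist_force: [-0.5, 0.4, -3.1]
finger_gap: 65.4
grasp_force: 45.9
```

>>> play_rows --rows '[{"linear": [0,-0.91,-0.3],"twist": [0,0,0],"fingers": -1},{"linear": [0,-0.91,-0.3],"twist": [0,0,0],"fingers": -1},{"linear": [0,-0.91,0],"twist": [0,0,0],"fingers": -1},{"linear": [0,-0.91,0],"twist": [0,0,0],"fingers": -1},{"linear": [0.4,-0.91,0],"twist": [0,0,0],"fingers": -1},{"linear": [0.4,-0.91,0],"twist": [0,0,0],"fingers": -1},{"linear": [0.42,-0.91,0],"twist": [0,0,0],"fingers": -1},{"linear": [0,-0.93,0],"twist": [0,0,0],"fingers": -1}]'

```text
time: 24.62
tcp_pos: [595.7, 26.9, 228.7]
orientation: [-180.0, 0.1, 0.3]
wrist_force: [0.6, 0.5, -2.9]
finger_gap: 65.3
grasp_force: 46.2
```

>>> play_rows --rows '[{"linear": [0,0,0],"twist": [0,0,0],"fingers": -1},{"linear": [0,0,0.6],"twist": [0,0,0],"fingers": -1},{"linear": [0,0,0],"twist": [0,0,0],"fingers": -1}]'

```text
time: 25.0
tcp_pos: [594.1, 24.7, 197.6]
orientation: [-180.0, 0.3, 0.3]
wrist_force: [-0.3, 0.7, -2.9]
finger_gap: 65.3
grasp_force: 46.5
```

```bash
python3 - <<'E'
from m import *
im,d=snap('scene','scene4.png'); W=cloud('scene',d)
cv2.imwrite('pics/s4c.png',cv2.resize(im[80:250,250:450],None,fx=4,fy=3.5)[:,:,::-1])
m=(W[...,0]>590)&(W[...,0]<660)&(W[...,1]>-20)&(W[...,1]<62)&(W[...,2]>105)&(W[...,2]<190)
P=W[m]; print(len(P),np.percentile(P,[3,50,97],axis=0).round(1))
go(597.5,26,106,0.3)
E
```

```text
703 [[602.5  -5.7 108.6]
 [621.2  24.7 149. ]
 [627.3  53.9 186.8]]
t 25.05 p [594.9  24.6 199.1] o [1.8e+02 1.5e-01 2.7e-01] units total [ 0.052 -0.027  1.862] twist z -0.0
```

View pics/s4c.png

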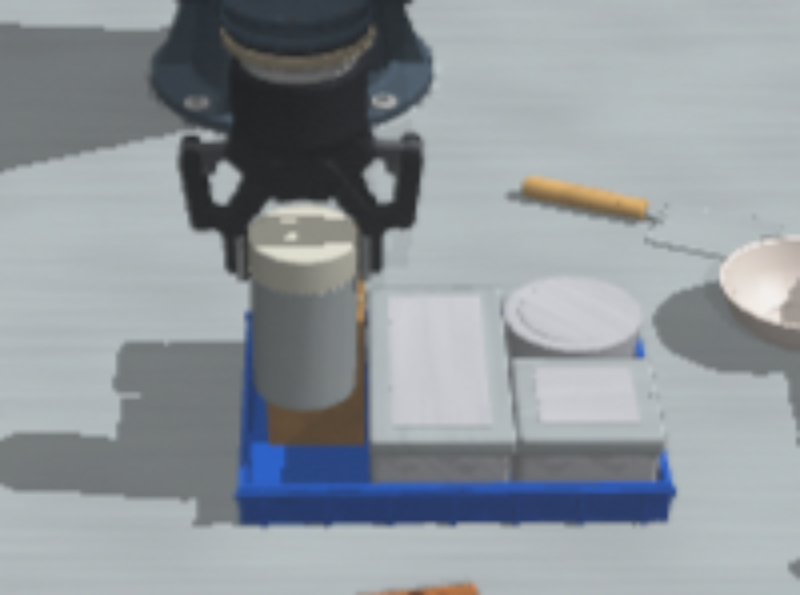

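The canister hangs upright at crop (303,320), clear of the carton behind it at (315,420). I'll let it settle and read the pose before lowering.

>>> play_rows --rows '[{"linear": [0,0,0],"twist": [0,0,0],"fingers": -1},{"linear": [0,0,0],"twist": [0,0,0],"fingers": -1}]'

```text
time: 25.3
tcp_pos: [595.9, 24.9, 200.7]
orientation: [180.0, -0.1, 0.3]
wrist_force: [0.4, -0.0, -3.3]
finger_gap: 65.0
grasp_force: 46.5
```

>>> play_rows --rows '[{"linear": [0.03,-0.02,0.4],"twist": [0,0,0],"fingers": -1},{"linear": [0,0,0.5],"twist": [0,0,0],"fingers": -1},{"linear": [0,0,0.4],"twist": [0,0,0],"fingers": -1},{"linear": [0,0,0.3],"twist": [0,0,0],"fingers": -1},{"linear": [0,0,0.15],"twist": [0,0,0],"fingers": -1},{"linear": [0,0,0.06],"twist": [0,0,0],"fingers": -1},{"linear": [0,0,0.04],"twist": [0,0,0],"fingers": -1},{"linear": [0,0,0],"twist": [0,0,0],"fingers": -1}]'

```text
time: 26.3
tcp_pos: [597.2, 26.2, 107.6]
orientation: [-180.0, -0.0, 0.3]
wrist_force: [-0.0, 0.7, -2.3]
finger_gap: 65.1
grasp_force: 46.7
```

>>> play_rows --rows '[{"linear": [0,0,0.03],"twist": [0,0,0],"fingers": -1},{"linear": [0,0,0.01],"twist": [0,0,0],"fingers": -1},{"linear": [0,0,0],"twist": [0,0,0],"fingers": -1}]'

```text
time: 26.68
tcp_pos: [597.5, 26.2, 106.0]
orientation: [180.0, -0.1, 0.3]
wrist_force: [-0.7, -0.7, 5.2]
finger_gap: 65.1
grasp_force: 47.3
```

Floor contact. I'll release, rise, back away over the robot's side and check.

>>> play_rows --rows '[{"linear": [0,0,0],"twist": [0,0,0],"fingers": 1},{"linear": [0,0,0],"twist": [0,0,0],"fingers": 1},{"linear": [0,0,0],"twist": [0,0,0],"fingers": 1},{"linear": [0,0,-0.3],"twist": [0,0,0],"fingers": 1},{"linear": [0,0,-0.9],"twist": [0,0,0],"fingers": 1},{"linear": [0,0,-1],"twist": [0,0,0],"fingers": 1},{"linear": [0,0,-1],"twist": [0,0,0],"fingers": 1},{"linear": [-0.8,0.8,0],"twist": [0,0,0],"fingers": 1}]'

```text
time: 27.68
tcp_pos: [559.6, -13.3, 270.2]
orientation: [180.0, -0.5, 0.5]
wrist_force: [0.2, -1.0, -0.4]
finger_gap: 85.6
grasp_force: 0.0
```

>>> play_rows --rows '[{"linear": [-0.8,0.8,0],"twist": [0,0,0],"fingers": 1},{"linear": [-0.8,0.8,0],"twist": [0,0,0],"fingers": 1},{"linear": [-0.7,0.8,0],"twist": [0,0,0],"fingers": 1},{"linear": [-0.5,0.8,0],"twist": [0,0,0],"fingers": 1},{"linear": [-0.3,0.8,0],"twist": [0,0,0],"fingers": 1},{"linear": [0,0.8,0],"twist": [0,0,0],"fingers": 1},{"linear": [0,0,0],"twist": [0,0,0],"fingers": 1}]'

```text
time: 28.55
tcp_pos: [403.3, -256.7, 266.2]
orientation: [179.9, -0.1, 0.1]
wrist_force: [-0.2, 0.5, -0.6]
finger_gap: 85.3
grasp_force: 0.0
```

```bash
python3 - <<'E'
from m import *
for n in('top','scene'):
    im,d=snap(n,n+'5.png'); W=cloud(n,d); print(n); blobs(W,im,112,140,(430,650,-30,100)); blobs(W,im,68,84,(430,650,-20,290),200)
a,b=cv2.imread('pics/scene5.png'),cv2.imread('pics/top5.png')
cv2.imwrite('pics/fin.png',np.vstack([cv2.resize(a[90:260,140:480],(680,340)),cv2.resize(b[100:300,120:520],(520,260)).copy() if 0 else cv2.resize(b[120:245,180:520],(680,250))]))
s=r.sense(); print(s['time'],s['tcp_pos'],s['wrist_force'])
E
```

```text
top
[299, 131, 35, 96, 2871] [535.7  28.7] [ 66.9 186.9] 89.7 z 129.7 rgb [147 116  88]
[211, 138, 90, 90, 7033] [538.  155.7] [189.1 186.8] 1.3 z 75.6 rgb [164 165 170]
scene
[313, 144, 28, 51, 1224] [538.6  25.7] [189.7  66.8] 0.0 z 128.0 rgb [164 141 116]
[341, 160, 75, 49, 3094] [541.4 153.4] [193.2 183.4] 1.2 z 74.1 rgb [180 184 188]
28.65 [ 403.40694444 -254.57359794  265.78343125] [-0.26117844  0.68909622 -0.55461314]
```

View pics/fin.png

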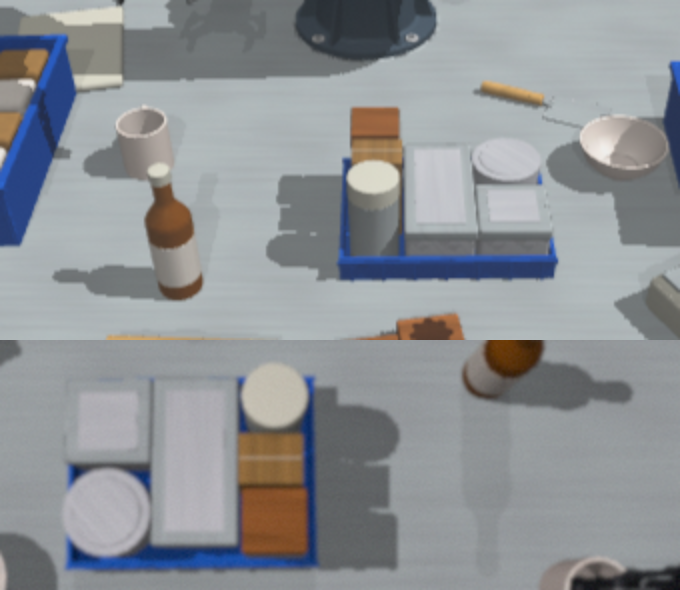

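The final view shows all six items standing flat inside the tray: canister (373,210), carton (376,150), caddy (375,122), and the tins at x 405–550. The bottle and mug haven't been touched. I'll hand in.

```bash
python3 -c "
from workcell import r
print(r.hand_in())"
```

```text
the job is handed in; nothing more can be done
None
```

I slid the three tins together and packed the canister, carton and caddy beside them; the last images show all six upright and flat in the tray and the bottle and mug in place, and I handed the job in at about 29 s (no verdict was returned).

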